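# Clamp the jar with the ratchet handle

### The arm

A 6-joint arm with a two-finger parallel gripper is mounted at the origin on the work surface. World frame = base frame: x ahead of the robot, y to its left, z up, the work surface at z = 0. Lengths are in m, angles in rad, forces in N, time in s.
With the tool pointing down it reaches from about 0.3 to 1 m from the base axis. Payload 5.1 kg.
Tool frame: the origin (TCP) lies midway between the tips of the shut fingers; the grasp point (between the pads) lies 19 mm behind it; z points along the fingers, x is the direction in which the jaws open and shut, and the axes are right-handed (so a half turn about z gives the same grasp; the last joint's range is limited). The gripper opens to 95 mm and grips with 3 to 60 N. Pads are 20 mm wide; open, the fingers measure 119 mm over their backs; the gripper's body (75 mm by 180 mm) begins 59 mm behind the grasp point.
Start: joints at [-1.216, 0.124, 1.65, -0, 1.367, -0.083], TCP at [0.276, -0.589, 0.18] pointing down, gripper open.
Joint ranges: [-2.61, 2.61], [-1.02, 2.33], [0.03, 2.71], [-1.35, 4.49], [0.32, 2.68], [-2.91, 2.91]. Speed limits (rad/s): [2.57, 2.57, 3.14, 3.14, 3.14, 3.14].

### API

Orientations are given as a unit quaternion [w, x, y, z].
In Python, from bench import arm gives the robot as it stands. The module is installed in compiled form; this text tells all that it offers.
- The arm moves only by the tool move_arm, never from a script. Its argument "increments" is a list that holds one entry, the list of rows, each a list of 5 numbers: the opening, from 0 (shut) to 1 (fully open), then the shift along the tool's x, y, z in m, then the turn about the tool's z in degrees. A call has 1 to 5 rows; each row shifts and turns the commanded pose from where the row before left it, along the tool's axes as they then stand; what a row does not reach is not made up. A row lasts 1/8 s, in which the tool goes at most 62.5 mm and 10.7 degrees, less where a joint would pass 70% of its speed; a pose out of reach is approached as far as the arm can. A call is refused whole if a number of a shift passes 0.0625 or a number of a turn 10.7, either way. A call with a gripper value outside its range is refused whole. The fingers move at their own pace and stop on an object; the grip force is fixed at half the most. Time passes only in rows, so rows that do not move let the fingers close. It gives the time, the measured TCP pose, the force and the opening at its end, in the units of the state.
- arm.get_state(): the state, without advancing time (a new reading comes with each control period).
- arm.get_image(name): name is "scene" or "top"; returns (picture, depth): 400x640x3 uint8, blue, green, red; 400x640 float32, m along the optical axis (not along the pixel's ray), 0 where there is no reading.
- arm.camera_params(name): a dict with "mtx" (3x3 intrinsics, pixels), "extrinsics" (4x4, takes a point from camera to world coordinates). Camera axes: x right, y up, looking along -z (the intrinsics and any distortion apply to the point x, -y, -z); pixel columns grow to the right and rows downward; lengths in m; the calibration is good to about 2 mm. A picture is of the moment at which its call begins. camera_params takes no time and is no camera call.
- arm.finish_job(): hands the job in, once; it reports no verdict.
The state is a dict: "time_s": time; "joint_positions": joint angles; "joint_velocities": joint speeds; "tau": joint torques, N m; "tool_pos": TCP position; "ee_rot": TCP orientation; "wrist_force": force on the tool from outside, world axes, zero at the start; "moment": the same for the moment, N m; "width": opening from 0.0 (shut) to 1.0 (fully open).
Only numpy, scipy, OpenCV 4.12 (cv2) and the standard library are available. Lean on these libraries where they do the work, as an engineer would, in place of code of your own. Each camera call takes 0.05 s, during which the arm holds its last target. There are 200 camera calls.

### The job

Clamp the glass jar firmly in the jar clamp without crushing it: first flip the red direction lever on the ratchet head fully over (clockwise) to tighten, then swing the handle all the way back anticlockwise, feeling that it now free-wheels, and then pump it clockwise, stroke by stroke, until the jar is gripped at about 30 N (felt as a clear rise of the handle force). Leave the lever on tighten, the jar upright and the other things where they are.

Things in the scene. Friction and masses are not known exactly. Their poses are not given: they have to be found in the camera images.
- clamp: jar clamp screwed to the counter: white base plate 130 x 310 x 12 mm. Origin: centre of the underside of the plate; its x points away from the robot (across the jaws), y along the plate from the fixed jaw (aluminium block with rubber face, face at y = -108 mm) to the ratchet housing (spindle axis at y = +90 mm), z up
- hub (a point): centre of the top face of the round steel ratchet head (84 mm across), on the vertical spindle axis, 110 mm above the counter. The head, the handle and the direction lever all turn about this axis. The point's x axis turns with the handle and points away from its grip
- grip (a point): half-way up the exposed part of the upright black round grip at the end of the ratchet handle: 24 mm thick, top 22 mm above this point, handle bar (18 mm wide) and its steel collar from 23 mm below it downwards. It stands 120 mm from the spindle axis, 132 mm above the counter
- lever_tab (a point): centre of the upright red tab at the end of the direction lever on top of the ratchet head, on the side away from the handle: tab 9 mm (radial) x 8 mm x 26 mm high (its top 12 mm above this point), 31 mm from the spindle axis. It turns about the spindle axis, relative to the handle
- lever (a joint): direction lever relative to the handle, rad: 0 = loosen, grows clockwise seen from above, 0.9 = tighten (stops at both ends; part-way, between 0.3 and 0.6, neither way engages properly). Stays where left; takes about 2 N at the tab. At 0.9 the handle drives the spindle when swung clockwise and free-wheels anticlockwise; at 0 the other way round
- handle (a joint): handle, rad: 0 = along the clamp's -x (to the robot), grows clockwise seen from above, stops at -0.65 and +0.65. Free-wheeling takes about 1 N at the grip, clicking every 0.35 rad (up to that is lost before a stroke catches); driving the empty jaw takes about 6 N (4 to 6 N still felt when stopped), and each 10 N of squeeze adds 1 N (30 N felt as 9 N, stopped 6 to 7 N; 80 N as 14 N)
- pad: black rubber pad, 66 x 56 mm, of the moving jaw, sprung (20 N per mm). Slides along the clamp's -y, 12 mm per rad of spindle turn; the spindle's own friction holds up to about 45 N of squeeze when the grip is let go. Origin: under the middle of its jar-side face, at counter level; the face's centre is 50 mm above it
- jar: amber glass jar with red lid, 72 mm wide, 110 mm high, standing on the clamp's base plate between the jaws with play. Origin: centre of its underside, axis z up
- mustard: yellow squeeze bottle, 60 mm wide, 190 mm high; a bystander, leave alone (origin: middle of its underside)
- ketchup: red squeeze bottle, 60 mm wide, 190 mm high; a bystander, leave alone (origin: middle of its underside)
- bowl: steel bowl, 110 mm wide, 50 mm high; a bystander, leave alone (origin: middle of its underside)
- mug: white mug, 76 mm wide, 90 mm high; a bystander, leave alone (origin: middle of its underside)
- spatula: spatula lying on the counter near the bottles; a bystander, leave alone (origin: middle of its underside)
- shaker: small glass shaker, 40 mm wide, 75 mm high, beside the clamp; a bystander, leave alone (origin: middle of its underside)
- spare_lid: white jar lid, 70 mm wide, 14 mm high, behind the clamp; a bystander, leave alone (origin: middle of its underside)
There are look-alikes about, which are no part of the job. There is more than one size of the jar; the job needs the smallest.

How it is judged:
On the way, in this order (a step that is already met when the one before it is completed fails the run):
1. the direction lever is flipped to tighten (value of joint lever above 0.75 rad), for 0.2 s.
2. with the lever on tighten, the handle is swung back anticlockwise close to its stop (value of joint lever above 0.75 rad and value of joint handle below -0.48 rad), for 0.1 s.
At the end, for the whole second after the job is handed in: The lever is on tighten (above 0.75 rad), the pad squeezes the jar with at least 12 N, and the jar stands upright (within 0.1 rad) on the base plate, all at rest (value of joint lever above 0.75 rad and contact force between pad and jar above 12 N and angle between jar's own z axis and vertical below 0.1 rad and z of jar in the frame of clamp below 0.02 m and linear speed of jar below 0.02 m/s and velocity of joint handle below 0.1 rad/s); the robot touches nothing.
It fails at once if the jar is squeezed with more than 80 N (contact force between pad and jar above 80 N).
It fails at once if the jar is tipped by more than 0.3 rad or lifted more than 20 mm (angle between jar's own z axis and vertical above 0.3 rad or z of jar in the frame of clamp above 0.032 m).
It fails at once if another thing on the counter is moved by more than 30 mm (distance of any of mustard, ketchup, bowl, mug, spatula, shaker, spare_lid from where it was at the start of the episode above 0.03 m).
It also fails if it takes over 61 s, if anything falls off the work surface, if the arm or the gripper's body presses on something with over 40 N, if the wrist force passes 120 N, or if a joint passes its speed limit or range.

## Working session

There is one attempt and no reset: what is moved stays moved. The work goes in short steps, Python scripts to look and compute and a tool call to move; the robot and the scene stay as the last step left them, time stands still between calls to the robot, and variables do not carry over. Pictures are saved under pics/ and viewed, about 8 in all and at most 12, crops included, and the job is handed in when it is done.

Besides the shell and the picture viewer there is one more tool, called after ">>>" as a command line: name --argument value ..., lists and objects as JSON in quotes. move_arm: Moves the arm, as the interface text tells. Its arguments: {"type":"object","properties":{"increments":{"type":"array"}},"required":["increments"]}

```bash
mkdir -p pics; cat > h.py <<'E'
import numpy as np,cv2
from bench import arm
def P(name,D,u,v):
    c=arm.camera_params(name);K=np.array(c["mtx"]);E=np.array(c["extrinsics"])
    d=float(np.median(D[v-1:v+2,u-1:u+2]))
    x=(u-K[0,2])/K[0,0]*d;y=(v-K[1,2])/K[1,1]*d
    return (E@[x,-y,-d,1])[:3].round(4)
def pix(name,p):
    c=arm.camera_params(name);K=np.array(c["mtx"]);E=np.array(c["extrinsics"])
    q=np.linalg.inv(E)@[*p,1];return (K[0,0]*q[0]/-q[2]+K[0,2], K[1,1]*-q[1]/-q[2]+K[1,2])
E
python3 - <<'E'
from h import *
for n in("scene","top"):
    im,D=arm.get_image(n);cv2.imwrite(f"pics/{n}0.png",im);np.save(f"{n}0.npy",D)
    c=arm.camera_params(n);print(n,c)
print(arm.get_state())
E
```

```text
scene {'mtx': array([[485.2982874 ,   0.        , 314.91741075],
       [  0.        , 485.2982874 , 194.50960032],
       [  0.        ,   0.        ,   1.        ]]), 'extrinsics': array([[ 0.72167919, -0.45887479,  0.51827896,  1.24628451],
       [ 0.69214222,  0.46657495, -0.55067864, -0.73591574],
       [ 0.01087656,  0.75613606,  0.65432405,  0.94683968],
       [ 0.        ,  0.        ,  0.        ,  1.        ]])}
top {'mtx': array([[443.77009914,   0.        , 318.50167622],
       [  0.        , 443.77009914, 201.65804529],
       [  0.        ,   0.        ,   1.        ]]), 'extrinsics': array([[-0.02866745,  0.97986363, -0.19759922,  0.32298386],
       [-0.99946821, -0.03117151, -0.00957301, -0.01818639],
       [-0.01553971,  0.19721971,  0.98023615,  1.34694026],
       [ 0.        ,  0.        ,  0.        ,  1.        ]])}
{'time_s': 0.1, 'joint_positions': array([-1.21560469e+00,  1.24449368e-01,  1.65155539e+00, -1.65018428e-05,
        1.36750642e+00, -8.25896886e-02]), 'joint_velocities': array([ 7.90144803e-05, -1.45335999e-04, -3.73450535e-03, -1.57357577e-04,
        8.87125985e-04,  6.45874864e-04]), 'tau': array([ 3.28006872e-04, -4.18879294e+01, -3.61097860e+01,  7.78021384e-02,
        4.61432047e-02, -5.69182725e-05]), 'tool_pos': array([ 0.27529987, -0.58809232,  0.1785933 ]), 'ee_rot': array([-5.73406511e-04,  8.43781013e-01, -5.36686764e-01, -7.69060697e-04]), 'wrist_force': array([ 0.30924233, -0.00051146, -0.49864701]), 'moment': array([-0.01306193, -0.0644848 ,  0.01675032]), 'width': 0.9954266954366657}
```

View pics/top0.png

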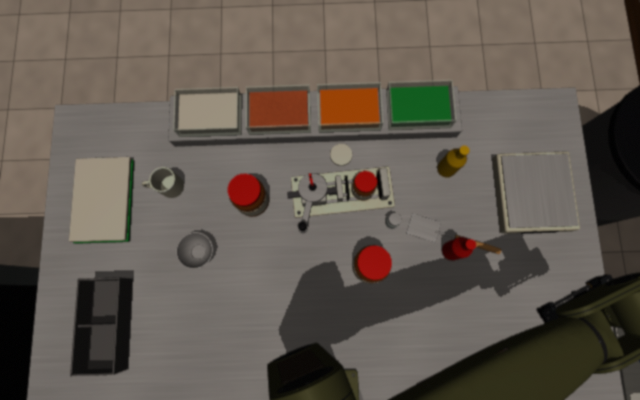

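View pics/scene0.png

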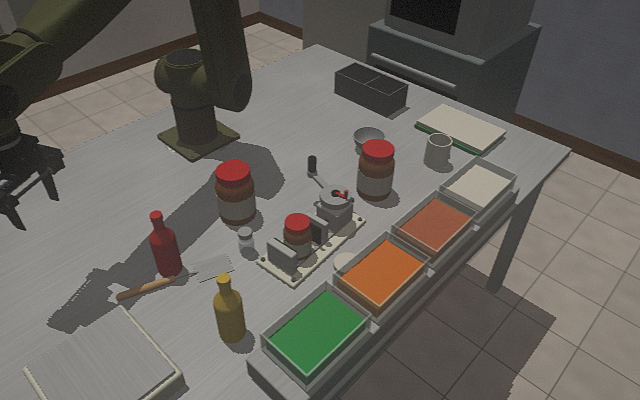

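The top view shows the clamp at (343,192), hub (313,188), black grip (303,226), red tab about (311,180) and jar (365,182). I'll enlarge the clamp for measurement.

```bash
python3 - <<'E'
from h import *
a=cv2.imread("pics/top0.png")[160:240,280:400];b=cv2.imread("pics/scene0.png")[140:285,235:375]
a=cv2.resize(a,None,fx=6,fy=6,interpolation=cv2.INTER_CUBIC);
b=cv2.resize(b,None,fx=4,fy=4,interpolation=cv2.INTER_CUBIC)
cv2.imwrite("pics/a.png",a)
D=np.load("top0.npy")
for u,v in [(303,226),(303,223),(313,188),(318,192),(320,186),(311,180),(311,176),(365,182),(294,211),(294,176),(390,170),(395,208)]: print(u,v,P("top",D,u,v))
E
```

```text
303 226 [0.4974 0.0374 0.1545]
303 223 [0.5057 0.0373 0.1536]
313 188 [0.6114 0.0084 0.1153]
318 192 [ 0.6005 -0.0055  0.1099]
320 186 [ 0.6176 -0.0117  0.1112]
311 180 [0.6353 0.0135 0.1146]
311 176 [0.646  0.0131 0.1186]
365 182 [ 0.6225 -0.1397  0.1222]
294 211 [0.5657 0.0707 0.0102]
294 176 [0.6768 0.0689 0.0083]
390 170 [ 0.6881 -0.2317  0.0014]
395 208 [ 0.5673 -0.2401 -0.0009]
```

View pics/a.png

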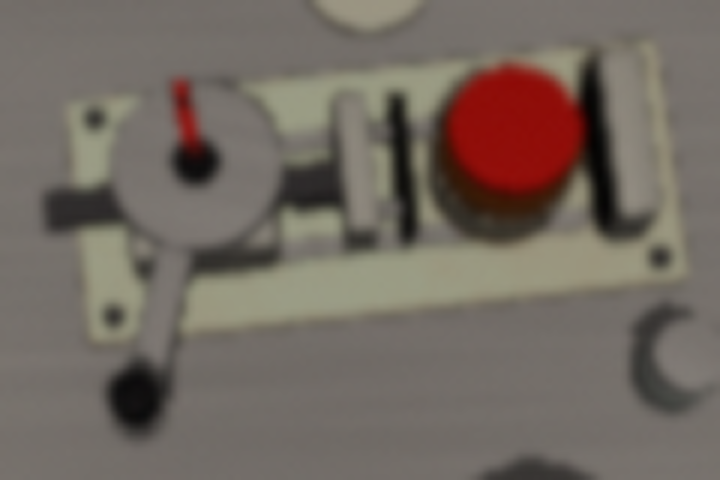

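```bash
cat >> h.py <<'E'
def ray(name,u,v,z):
    c=arm.camera_params(name);K=np.array(c["mtx"]);E=np.array(c["extrinsics"])
    d=E[:3,:3]@[(u-K[0,2])/K[0,0],-(v-K[1,2])/K[1,1],-1];o=E[:3,3]
    return o+d*(z-o[2])/d[2]
E
python3 - <<'E'
from h import *
np.set_printoptions(precision=4,suppress=True,linewidth=150)
C=[ray("top",u,v,.012) for u,v in [(291.3,177.2),(389.2,166.7),(395,206.3),(295.3,217.2)]]
print(np.array(C)); print("c",np.mean(C,0))
y=(C[0]+C[3]-C[1]-C[2]);print("len",np.linalg.norm(y)/2,"wid",np.linalg.norm(C[0]+C[1]-C[2]-C[3])/2,"ydir ang",np.arctan2(-y[0],y[1]))
y/=np.linalg.norm(y);print("hub pred",np.mean(C,0)+.09*y)
hub=ray("top",312.7,186.7,.110);g=ray("top",302.8,225.8,.154)
print("hub",hub,"grip",g,g-hub,np.hypot(*(g-hub)[:2]))
for z in(.13,.14,.15):print(z,ray("top",310.2,174.5,z))
D=np.load("top0.npy");c=arm.camera_params("top")
# all points near hub/grip
for nm in("top","scene"):
  D=np.load(nm+"0.npy");c=arm.camera_params(nm);K=c["mtx"];E=c["extrinsics"]
  v,u=np.mgrid[:400,:640];p=np.stack([(u-K[0,2])/K[0,0]*D,-(v-K[1,2])/K[1,1]*D,-D,np.ones_like(D)],-1)@E.T
  p=p[D>0][:,:3]; im=cv2.imread(f"pics/{nm}0.png").astype(int)[D>0]
  m=(np.hypot(p[:,0]-hub[0],p[:,1]-hub[1])<.055)&(p[:,2]>.09)
  red=m&(im[:,2]>im[:,1]*2)&(im[:,2]>60)
  print(nm,"red",p[red]); h=m&(abs(p[:,2]-.11)<.004)&~red; print("headmean",p[h].mean(0),np.ptp(p[h],axis=0),h.sum())
  gg=(np.hypot(p[:,0]-g[0],p[:,1]-g[1])<.03)&(p[:,2]>.115); print("grip",p[gg].mean(0),p[gg].min(0),p[gg].max(0))
  j=(np.hypot(p[:,0]-.62,p[:,1]+.14)<.05)&(p[:,2]>.116);print("lid",p[j].mean(0),p[j].min(0),p[j].max(0))
E
```

```text
[[ 0.6722  0.0771  0.012 ]
 [ 0.696  -0.2281  0.012 ]
 [ 0.5702 -0.2383  0.012 ]
 [ 0.546   0.067   0.012 ]]
c [ 0.6211 -0.0806  0.012 ]
len 0.306177770426537 wid 0.12639975715025242 ydir ang 0.07832635351559876
hub pred [0.6141 0.0091 0.012 ]
hub [0.6165 0.0092 0.11  ] grip [0.498 0.038 0.154] [-0.1185  0.0287  0.044 ] 0.1219613378926932
0.13 [0.6475 0.015  0.13  ]
0.14 [0.6448 0.0147 0.14  ]
0.15 [0.6422 0.0144 0.15  ]
top red [[0.6477 0.0182 0.1352]
 [0.6472 0.0153 0.1367]
 [0.6451 0.0183 0.1341]
 [0.645  0.0154 0.1341]
 [0.6426 0.0184 0.1325]
 [0.6434 0.0157 0.129 ]
 [0.6434 0.016  0.118 ]
 [0.6432 0.0132 0.118 ]
 [0.6402 0.0161 0.119 ]
 [0.6402 0.0133 0.1183]
 [0.6385 0.0163 0.114 ]
 [0.6372 0.0133 0.1188]
 [0.6355 0.0164 0.1141]
 [0.6338 0.0133 0.1204]
 [0.6354 0.0107 0.1139]
 [0.6315 0.0163 0.1183]
 [0.6325 0.0136 0.114 ]
 [0.6309 0.0106 0.1201]
 [0.6292 0.0165 0.1157]
 [0.63   0.0137 0.1123]
 [0.6294 0.0108 0.1143]
 [0.6265 0.0166 0.1149]
 [0.6255 0.0136 0.1184]
 [0.6257 0.0108 0.1174]
 [0.6225 0.0137 0.1186]
 [0.6226 0.0109 0.1179]
 [0.6219 0.008  0.1205]]
headmean [0.6131 0
[... 298 characters left out ...]
351]
 [0.6525 0.0157 0.1347]
 [0.6196 0.011  0.1144]
 [0.6228 0.0112 0.1162]
 [0.6223 0.008  0.1144]
 [0.6254 0.0083 0.1161]
 [0.6272 0.0103 0.1159]
 [0.6285 0.0128 0.1151]
 [0.63   0.0072 0.116 ]
 [0.6296 0.0117 0.1131]
 [0.6338 0.0108 0.1161]
 [0.638  0.0097 0.1193]
 [0.6385 0.0132 0.1175]
 [0.6323 0.0087 0.113 ]
 [0.6357 0.0087 0.1151]
 [0.6366 0.0116 0.1139]
 [0.6387 0.0132 0.1142]
 [0.6429 0.0122 0.1174]
 [0.6423 0.0091 0.1154]
 [0.6427 0.0127 0.1135]
 [0.6472 0.0116 0.1134]]
headmean [0.6197 0.0032 0.1093] [0.0978 0.0834 0.0078] 440
grip [0.5061 0.033  0.1389] [0.4907 0.0232 0.1157] [0.5163 0.0488 0.1583]
lid [ 0.631  -0.1467  0.1211] [ 0.5968 -0.1781  0.1161] [ 0.6597 -0.1137  0.1257]
```

>>> move_arm --increments '[[[0,0,0,-0.02,9.75],[0,0,0,-0.02,9.75],[0,0,0,-0.02,9.75],[0,0,0,-0.02,9.75],[0,-0.05,-0.0158,0,0]]]'

```text
time_s: 0.72
tool_pos: [0.3022, -0.5458, 0.2612]
ee_rot: [-0.0, -0.614, 0.789, -0.001]
wrist_force: [0.4, -0.2, 0.5]
width: 0.53
```

>>> move_arm --increments '[[[0,-0.05,-0.0158,0,0],[0,-0.05,-0.0158,0,0],[0,-0.05,-0.0158,0,0],[0,-0.05,-0.0158,0,0],[0,-0.05,-0.0158,0,0]]]'

```text
time_s: 1.35
tool_pos: [0.4402, -0.3186, 0.2592]
ee_rot: [-0.0, -0.616, 0.788, 0.0]
wrist_force: [0.3, 0.0, 0.0]
width: 0.02
```

>>> move_arm --increments '[[[0,-0.05,-0.0158,0,0],[0,-0.05,-0.0158,0,0],[0,-0.05,-0.0158,0,0],[0,-0.05,-0.0158,0,0],[0,-0.05,-0.0158,0,0]]]'

```text
time_s: 1.98
tool_pos: [0.5769, -0.095, 0.2592]
ee_rot: [-0.0, -0.616, 0.788, 0.0]
wrist_force: [0.8, -1.0, -0.1]
width: 0.004
```

>>> move_arm --increments '[[[0,-0.05,-0.0158,0,0],[0,-0.05,-0.0158,0,0],[0,-0.05,-0.0158,0,0],[0,0,0,0,0]]]'

```text
time_s: 2.48
tool_pos: [0.6591, 0.0405, 0.2583]
ee_rot: [-0.001, -0.618, 0.786, 0.001]
wrist_force: [0.7, 0.1, -0.4]
width: 0.004
```

>>> move_arm --increments '[[[0,0,0,0.045,0],[0,0,0,0.045,0],[0,0,0,0.03,0],[0,0,0,0.017,0],[0,0,0,0,0]]]'

```text
time_s: 3.1
tool_pos: [0.6575, 0.0369, 0.1214]
ee_rot: [-0.001, -0.616, 0.788, 0.001]
wrist_force: [0.2, -0.7, -0.8]
width: 0.006
```

```bash
python3 - <<'E'
from h import *
print(arm.get_state()["tool_pos"])
im,D=arm.get_image("scene")
cv2.imwrite("pics/b.png",cv2.resize(im[120:260,250:420],None,fx=4.5,fy=4.2,interpolation=cv2.INTER_CUBIC))
E
```

```text
[0.65750182 0.03692742 0.12141475]
```

View pics/b.png

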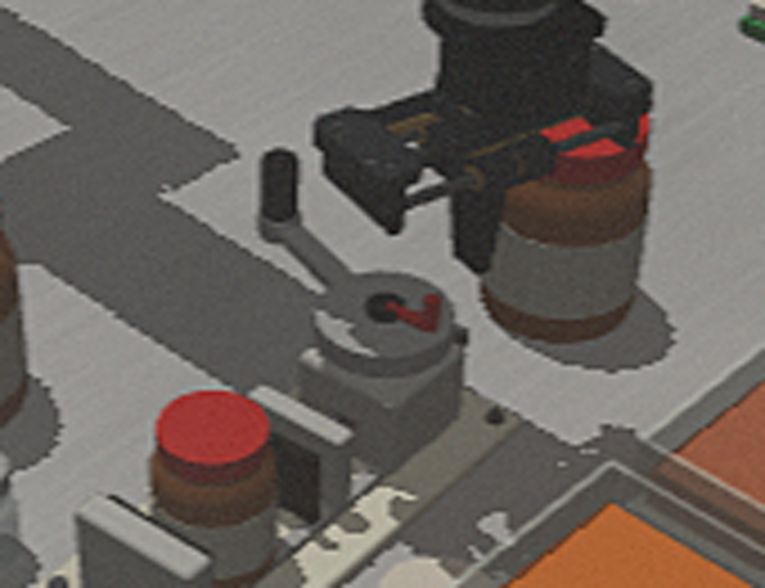

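The picture shows the finger tip (470,260) at the head's left-rear edge, level with the red tab (430,312) and clear of it. Now I push along tool x.

>>> move_arm --increments '[[[0,0.006,0,0,0],[0,0.006,0,0,0],[0,0.006,0,0,0],[0,0.006,0,0,0],[0,0,0,0,0]]]'

```text
time_s: 3.78
tool_pos: [0.6527, 0.0137, 0.1228]
ee_rot: [-0.0, -0.616, 0.788, 0.0]
wrist_force: [-0.2, 0.3, -1.1]
width: 0.004
```

>>> move_arm --increments '[[[0,0.006,0,0,0],[0,0.004,0,0,0],[0,0.0,0,0,0]]]'

```text
time_s: 4.15
tool_pos: [0.6503, 0.0042, 0.1227]
ee_rot: [-0.0, -0.616, 0.788, 0.0]
wrist_force: [0.4, 1.3, -0.4]
width: 0.004
```

```bash
python3 - <<'E'
from h import *
im,D=arm.get_image("scene")
cv2.imwrite("pics/c.png",cv2.resize(im[120:260,250:420],None,fx=4.5,fy=4.2,interpolation=cv2.INTER_CUBIC))
E
```

```text
(no output)
```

View pics/c.png

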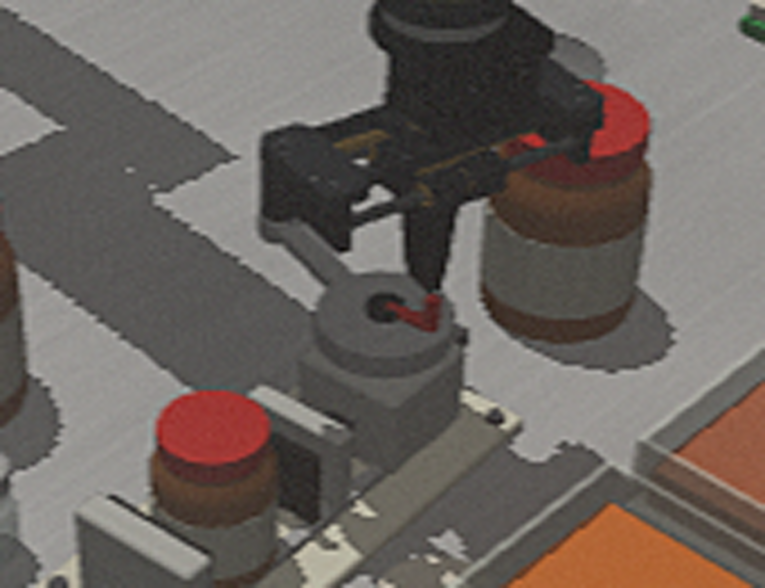

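```bash
python3 - <<'E'
from h import *
np.set_printoptions(precision=4,suppress=True,linewidth=150)
s=arm.get_state();print(s["tool_pos"],s["joint_positions"])
for p in [s["tool_pos"],(.6475,.0145,.135),(.6475,.0145,.123),(.616,.008,.11),(.499,.037,.154)]:
    u,v=pix("scene",p);print(p,u,v,"crop",(u-250)*4.5,(v-120)*4.2)
im,D=arm.get_image("scene");i2,D2=arm.get_image("top")
hub=np.array([.616,.008])
for n,i,d in(("scene",im,D),("top",i2,D2)):
  c=arm.camera_params(n);K=c["mtx"];E=c["extrinsics"]
  v,u=np.mgrid[:400,:640];p=np.stack([(u-K[0,2])/K[0,0]*d,-(v-K[1,2])/K[1,1]*d,-d,np.ones_like(d)],-1)@E.T
  near=(np.hypot(p[...,0]-.65,p[...,1]-.01)<.05)&(p[...,2]>.125)&(p[...,2]<.16)
  b=i.astype(int);red=near&(b[...,2]>1.6*b[...,1]);print(n,"red",p[red][:,:3])
  k=near&~red;q=p[k];print("finger",q[:,:3].min(0),q[:,:3].max(0))
  q=q[q[:,2].argsort()][:12];print(q[:,:3])
E
```

```text
[0.6504 0.0044 0.1227] [-0.0757  0.1648  1.7024  0.0001  1.2744  1.7382]
[0.6504 0.0044 0.1227] 343.29236361747473 196.15293356474515 crop 419.8156362786363 319.84232097192967
(0.6475, 0.0145, 0.135) 345.2525090064688 190.24324042295075 crop 428.63629052910966 295.0216097763932
(0.6475, 0.0145, 0.123) 345.0136999113771 193.75725901484145 crop 427.56164960119696 309.7804878623341
(0.616, 0.008, 0.11) 334.16865784925903 193.16793108598634 crop 378.75896032166565 307.3053105611426
(0.499, 0.037, 0.154) 310.19620542467635 156.59600114954645 crop 270.8829244110436 153.7032048280951
scene red [[0.645  0.0165 0.1332]
 [0.6479 0.017  0.1345]
 [0.6499 0.0066 0.1387]
 [0.6522 0.0078 0.1393]
 [0.6514 0.0129 0.1357]
 [0.6532 0.0147 0.1357]
 [0.6536 0.0063 0.1377]
 [0.6533 0.0108 0.1348]
 [0.6536 0.0145 0.1327]
 [0.6501 0.011  0.1293]
 [0.6531 0.0113 0.131 ]
 [0.6482 0.0096 0.1256]
 [0.6507 0.0105 0.1265]]
finger [ 0.6397 -0.0048  0.128 ] [0.6618 0.0152 0.1597]
[[ 0.6473  0.0104  0.128 ]
 [ 0.6533  0.0152  0.1287]
 [ 0.6505  0.0061  0.1359]
 [ 0.6399  0.0011  0.1561]
 [ 0.651   0.0001  0.1567]
 [ 0.6592  0.0022  0.1569]
 [ 0.6617  0.0031  0.1578]
 [ 0.6397  0.0012  0.1593]
 [ 0.6618 -0.0048  0.1593]
 [ 0.6489 -0.0016  0.1597]]
top red []Traceback (most recent call last):
  File "<stdin>", line 13, in <module>
    return umr_minimum(a, axis, None, out, keepdims, initial, where)
ValueError: zero-size array to reduction operation minimum which has no identity
```

>>> move_arm --increments '[[[0,0.006,0,0,0],[0,0.003,0,0,0]]]'

```text
time_s: 4.55
tool_pos: [0.6481, -0.0045, 0.1227]
ee_rot: [-0.0, -0.616, 0.788, -0.0]
wrist_force: [1.0, 0.4, -0.7]
width: 0.007
```

>>> move_arm --increments '[[[0,0.006,0,0,0],[0,0,0,0,0]]]'

```text
time_s: 4.8
tool_pos: [0.6467, -0.0105, 0.1228]
ee_rot: [-0.0, -0.616, 0.788, -0.0]
wrist_force: [-0.0, -0.6, 0.3]
width: 0.004
```

```bash
python3 - <<'E'
from h import *
im,D=arm.get_image("scene")
print(arm.get_state()["wrist_force"])
a=cv2.imread("pics/scene0.png")[160:220,315:375]
cv2.imwrite("pics/d.png",cv2.resize(np.hstack([a,im[160:220,315:375]]),None,fx=6.6,fy=6.6,interpolation=cv2.INTER_CUBIC))
E
```

```text
[-0.047248    0.52292726 -0.00352844]
```

View pics/d.png

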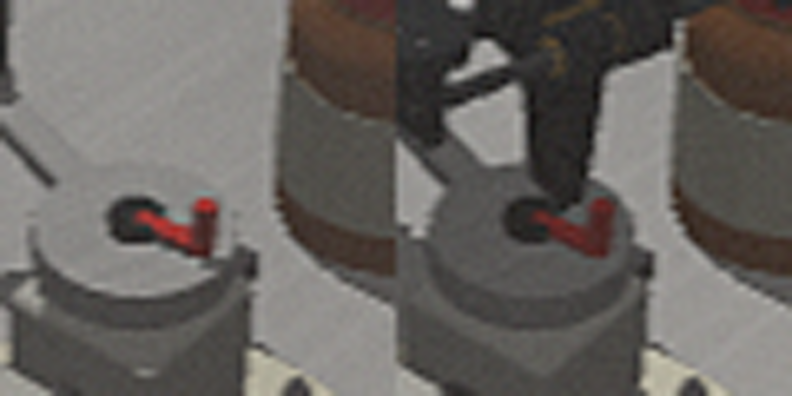

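```bash
python3 - <<'E'
from h import *
im,D=arm.get_image("scene")
s=arm.get_state();print(s["tool_pos"],pix("scene",s["tool_pos"]),"b tip pred",pix("scene",(.6575,.0369,.1214)))
for v in range(174,200,2):
    print(v,[(u,*P("scene",D,u,v),int(im[v,u].sum())) for u in(338,341,344)])
E
```

```text
[ 0.64680734 -0.01010013  0.12280436] (np.float64(338.5205701638232), np.float64(198.1410543276582)) b tip pred (np.float64(353.48935448371844), np.float64(191.9853617313891))
174 [(338, np.float64(0.6545), np.float64(-0.0266), np.float64(0.2158), 128), (341, np.float64(0.6555), np.float64(-0.0164), np.float64(0.2106), 116), (344, np.float64(0.6592), np.float64(-0.0093), np.float64(0.2086), 121)]
176 [(338, np.float64(0.6535), np.float64(-0.0249), np.float64(0.208), 110), (341, np.float64(0.6564), np.float64(-0.017), np.float64(0.2052), 121), (344, np.float64(0.6592), np.float64(-0.0089), np.float64(0.2021), 105)]
178 [(338, np.float64(0.6531), np.float64(-0.0241), np.float64(0.2011), 127), (341, np.float64(0.6563), np.float64(-0.0165), np.float64(0.1985), 115), (344, np.float64(0.6588), np.float64(-0.0078), np.float64(0.1949), 110)]
180 [(338, np.float64(0.6527), np.float64(-0.0232), np.float64(0.194), 107), (341, np.float64(0.6564), np.float64(-0.0161), np.float64(0.192), 106), (344, np.float64(0.6584), np.float64(-0.0069), np.float64(0.1878), 75)]
182 [(338, np.float64(0.6536), np
[... 1257 characters left out ...]
float64(0.0097), np.float64(0.132), 179)]
194 [(338, np.float64(0.6291), np.float64(0.0083), np.float64(0.1148), 165), (341, np.float64(0.6351), np.float64(0.0134), np.float64(0.1153), 178), (344, np.float64(0.6472), np.float64(0.0108), np.float64(0.1243), 163)]
196 [(338, np.float64(0.6315), np.float64(0.0058), np.float64(0.1109), 209), (341, np.float64(0.6395), np.float64(0.0084), np.float64(0.1142), 149), (344, np.float64(0.6481), np.float64(0.0102), np.float64(0.1183), 159)]
198 [(338, np.float64(0.635), np.float64(0.002), np.float64(0.1085), 249), (341, np.float64(0.6422), np.float64(0.0056), np.float64(0.1107), 273), (344, np.float64(0.6487), np.float64(0.01), np.float64(0.1118), 159)]
```

The tip is actually about 30 mm above where the reported TCP puts it: depth shows the lowest finger point at z≈0.155, against a TCP z of 0.123. So the finger passed over the tab without touching it (tab unmoved at (204,225) in both halves). I'll back off, go lower and check.

>>> move_arm --increments '[[[0,-0.025,0,0,0],[0,-0.025,0,0,0],[0,0,0,0.01,0],[0,0,0,0.012,0],[0,0,0,0,0]]]'

```text
time_s: 5.52
tool_pos: [0.6572, 0.0381, 0.0983]
ee_rot: [-0.002, -0.616, 0.788, 0.001]
wrist_force: [-0.6, 0.2, 0.2]
width: 0.001
```

>>> move_arm --increments '[[[0,0,0,0.006,0],[0,0,0,0,0]]]'

```text
time_s: 5.78
tool_pos: [0.6585, 0.0382, 0.0943]
ee_rot: [-0.0, -0.616, 0.788, 0.0]
wrist_force: [-0.1, -0.6, -0.3]
width: 0.01
```

```bash
python3 - <<'E'
from h import *
im,D=arm.get_image("scene")
s=arm.get_state();print(s["tool_pos"],s["wrist_force"])
c=arm.camera_params("scene");K=c["mtx"];E=c["extrinsics"]
v,u=np.mgrid[:400,:640];p=np.stack([(u-K[0,2])/K[0,0]*D,-(v-K[1,2])/K[1,1]*D,-D,np.ones_like(D)],-1)@E.T
t=s["tool_pos"];m=(np.hypot(p[...,0]-t[0],p[...,1]-t[1])<.022)&(p[...,2]>.1)&(im.sum(-1)<170)
q=p[m][:,:3];q=q[q[:,2].argsort()];print(q[:25].round(4))
E
```

```text
[0.65876751 0.03820395 0.09465027] [0.61222135 0.05055354 0.25223123]
[[0.6423 0.0295 0.1098]
 [0.6682 0.0335 0.1298]
 [0.6659 0.0363 0.1302]
 [0.6495 0.0194 0.1307]
 [0.6584 0.033  0.1311]
 [0.6502 0.0344 0.1323]
 [0.6719 0.0329 0.1325]
 [0.655  0.0327 0.1327]
 [0.6641 0.03   0.1329]
 [0.6704 0.0345 0.1339]
 [0.67   0.0269 0.135 ]
 [0.6704 0.0384 0.135 ]
 [0.669  0.0279 0.1371]
 [0.6703 0.0342 0.1375]
 [0.667  0.0302 0.1379]
 [0.6656 0.0278 0.1386]
 [0.6694 0.0312 0.1387]
 [0.6705 0.0379 0.1388]
 [0.6613 0.0287 0.1388]
 [0.6535 0.0298 0.1403]
 [0.6711 0.0329 0.1421]
 [0.6568 0.0297 0.1423]
 [0.6708 0.0371 0.1428]
 [0.6662 0.0266 0.143 ]
 [0.6532 0.0299 0.1434]]
```

>>> move_arm --increments '[[[0,0,0,0.01,0],[0,0,0,0,0],[0,0.01,0,0,0],[0,0.006,0,0,0],[0,0.006,0,0,0]]]'

```text
time_s: 6.45
tool_pos: [0.6545, 0.017, 0.0856]
ee_rot: [0.001, -0.616, 0.788, -0.001]
wrist_force: [3.3, 2.0, 0.2]
width: 0.009
```

>>> move_arm --increments '[[[0,0.006,0,0,0],[0,0.005,0,0,0]]]'

```text
time_s: 6.7
tool_pos: [0.6512, 0.0061, 0.0854]
ee_rot: [0.0, -0.616, 0.788, -0.0]
wrist_force: [2.0, 1.4, 1.7]
width: 0.008
```

>>> move_arm --increments '[[[0,0.004,0,0,0],[0,0,0,0,0]]]'

```text
time_s: 6.95
tool_pos: [0.6495, 0.0022, 0.0847]
ee_rot: [-0.0, -0.616, 0.788, 0.0]
wrist_force: [0.1, 0.1, 1.6]
width: 0.001
```

```bash
cat > tab.py <<'E'
from h import *
im,D=arm.get_image("scene")
s=arm.get_state();print(s["tool_pos"].round(4),s["wrist_force"].round(2))
c=arm.camera_params("scene");K=c["mtx"];E=c["extrinsics"]
v,u=np.mgrid[:400,:640];p=np.stack([(u-K[0,2])/K[0,0]*D,-(v-K[1,2])/K[1,1]*D,-D,np.ones_like(D)],-1)@E.T
b=im.astype(int);m=(np.hypot(p[...,0]-.616,p[...,1]-.008)<.045)&(p[...,2]>.108)&(p[...,2]<.145)&(b[...,2]>1.6*b[...,1])
q=p[m][:,:3];print(q[q[:,2]>.124].round(4));f=q[:,:2]-[.616,.008];a=np.arctan2(f[:,1],f[:,0]);r=np.hypot(*f.T);print("ang",np.median(a[r>.02]),m.sum(), "cols",u[m].min(),u[m].max(),v[m].min(),v[m].max())
E
python3 tab.py
```

```text
[0.6495 0.0023 0.0846] [0.39 0.77 1.  ]
[[ 0.6405 -0.0098  0.1363]
 [ 0.6413 -0.0144  0.1362]
 [ 0.643  -0.0125  0.1361]
 [ 0.6437 -0.0093  0.1345]
 [ 0.6459 -0.008   0.135 ]
 [ 0.6415 -0.0145  0.133 ]
 [ 0.6472 -0.0174  0.1383]
 [ 0.6457 -0.0116  0.1338]
 [ 0.6448 -0.0064  0.13  ]
 [ 0.6424 -0.0153  0.1306]
 [ 0.6445 -0.0139  0.1311]
 [ 0.6462 -0.012   0.131 ]
 [ 0.6449 -0.0181  0.1305]
 [ 0.6453 -0.0146  0.1286]
 [ 0.6463 -0.0119  0.1275]
 [ 0.6467 -0.016   0.1269]
 [ 0.6467 -0.0122  0.1245]]
ang -0.6506977937071867 33 cols 334 339 193 201
```

>>> move_arm --increments '[[[0,0.004,0,0,0],[0,0,0,0,0]]]'

```text
time_s: 7.25
tool_pos: [0.6481, -0.0004, 0.0844]
ee_rot: [-0.0, -0.616, 0.788, 0.001]
wrist_force: [-0.7, 4.7, 1.9]
width: 0.001
```

>>> move_arm --increments '[[[0,0.003,0,0,0],[0,0,0,0,0]]]'

```text
time_s: 7.5
tool_pos: [0.647, -0.002, 0.0843]
ee_rot: [0.0, -0.616, 0.788, 0.002]
wrist_force: [-2.5, 8.3, 2.4]
width: 0.006
```

```bash
python3 tab.py|grep -v '^ '
```

```text
[ 0.647  -0.002   0.0843] [-1.92  8.37  2.86]
[[ 0.6394 -0.0164  0.1397]
ang -0.7834910354163116 29 cols 334 337 193 202
```

Contact rose to 8 N at the stop and the tab angle moved from +0.2 to about -0.75, so the lever is fully over. I'm backing off and going over the grip.

>>> move_arm --increments '[[[0,-0.03,0,0,0],[0,0,0,-0.035,0],[0.5,0,0,-0.035,0],[0.5,0.014,0.045,0,0],[0.5,0.013,0.045,0,0]]]'

```text
time_s: 8.18
tool_pos: [0.5605, 0.0195, 0.1546]
ee_rot: [-0.001, -0.616, 0.788, -0.0]
wrist_force: [0.2, -0.7, 0.2]
width: 0.266
```

>>> move_arm --increments '[[[0.5,0,0.045,0,0],[0.5,0,0.0175,0,0],[0.5,0,0,0,0]]]'

```text
time_s: 8.55
tool_pos: [0.4998, 0.035, 0.1543]
ee_rot: [-0.001, -0.616, 0.787, -0.0]
wrist_force: [-0.1, 0.0, -0.4]
width: 0.497
```

```bash
python3 tab.py|grep -v '^ '; python3 - <<'E'
from h import *
im,D=arm.get_image("scene");print(arm.get_state()["width"])
cv2.imwrite("pics/e.png",cv2.resize(im[90:230,240:380],None,fx=5,fy=4.2,interpolation=cv2.INTER_CUBIC))
E
```

```text
[0.5008 0.035  0.1545] [-0.3   0.35 -0.34]
[[ 0.6357 -0.012   0.1347]
ang -0.7841191257584156 24 cols 334 337 193 202
0.4973540958003693
```

View pics/e.png

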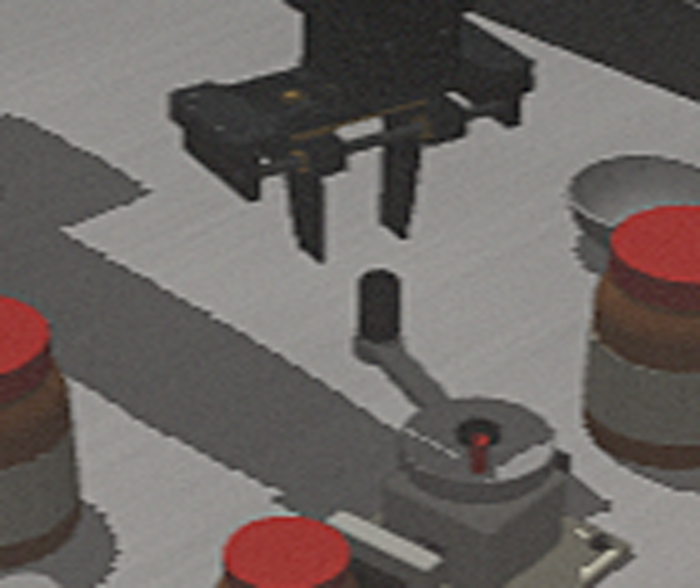

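```bash
python3 - <<'E'
from h import *
im,D=arm.get_image("scene")
s=arm.get_state();t=s["tool_pos"];print(t)
c=arm.camera_params("scene");K=c["mtx"];E=c["extrinsics"]
v,u=np.mgrid[:400,:640];p=np.stack([(u-K[0,2])/K[0,0]*D,-(v-K[1,2])/K[1,1]*D,-D,np.ones_like(D)],-1)@E.T
yaw=np.deg2rad(-104.05);R=np.array([[np.cos(yaw),np.sin(yaw)],[np.sin(yaw),-np.cos(yaw)]])  # rows tool x, tool y
q=p[...,:3].copy();xy=(q[...,:2]-[.4995,.037])@R.T
m=(abs(xy)<.06).all(-1)&(q[...,2]>.1)&(q[...,2]<.22)&(im.sum(-1)<200)
for lo in np.arange(.12,.22,.006):
    k=m&(q[...,2]>=lo)&(q[...,2]<lo+.006)
    if k.any():
        a=xy[k];print(round(lo,3),"x",a[:,0].min().round(4),a[:,0].max().round(4),"y",a[:,1].min().round(4),a[:,1].max().round(4),k.sum(), "neg-x max",a[a[:,0]<0,0].max(initial=-9).round(4),"pos min",a[a[:,0]>0,0].min(initial=9).round(4))
print("tcp in grip frame",(t[:2]-[.4995,.037])@R.T)
E
```

```text
[0.50150167 0.03491653 0.15468873]
0.12 x -0.0226 -0.0028 y -0.0173 -0.0026 14 neg-x max -0.0028 pos min 9.0
0.126 x -0.0236 -0.001 y -0.0163 -0.0074 11 neg-x max -0.001 pos min 9.0
0.132 x -0.0193 -0.0008 y -0.0165 -0.0041 14 neg-x max -0.0008 pos min 9.0
0.138 x -0.0214 -0.0027 y -0.0178 -0.0044 12 neg-x max -0.0027 pos min 9.0
0.144 x -0.0219 -0.0025 y -0.0157 -0.0033 16 neg-x max -0.0025 pos min 9.0
0.15 x -0.0237 0.0001 y -0.0168 0.0035 33 neg-x max -0.0013 pos min 0.0001
0.156 x -0.0132 -0.0132 y -0.0031 -0.0031 1 neg-x max -0.0132 pos min 9.0
0.186 x -0.0217 0.03 y -0.0164 0.0047 5 neg-x max -0.0209 pos min 0.0272
0.192 x -0.0221 0.0341 y -0.0181 -0.0001 13 neg-x max -0.0192 pos min 0.0288
0.198 x -0.0248 0.0342 y -0.0159 0.0019 20 neg-x max -0.0178 pos min 0.027
0.204 x -0.0256 0.0355 y -0.0154 0.0013 18 neg-x max -0.0201 pos min 0.0284
0.21 x -0.0292 0.0367 y -0.0153 0.0007 22 neg-x max -0.0187 pos min 0.0274
0.216 x -0.0282 0.0364 y -0.0171 0.0018 14 neg-x max -0.0176 pos min 0.0289
tcp in grip frame [ 0.0015352  -0.00244758]
```

```bash
cat > grip.py <<'E'
from h import *
def grip(im,D,n):
    c=arm.camera_params(n);K=c["mtx"];E=c["extrinsics"]
    v,u=np.mgrid[:400,:640];p=(np.stack([(u-K[0,2])/K[0,0]*D,-(v-K[1,2])/K[1,1]*D,-D,np.ones_like(D)],-1)@E.T)[...,:3]
    m=(np.hypot(p[...,0]-.616,p[...,1]-.008)<.16)&(p[...,0]<.56)&(p[...,2]>.118)&(p[...,2]<.158)&(im.sum(-1)<230)
    q=p[m];print(n,m.sum(),q.mean(0).round(4),q.min(0).round(4),q.max(0).round(4),"uv",u[m].mean().round(1),v[m].mean().round(1))
E
python3 - <<'E'
from grip import *
for n in("scene","top"):
    grip(cv2.imread(f"pics/{n}0.png"),np.load(n+"0.npy"),n); grip(*arm.get_image(n),n)
E
```

```text
scene 109 [0.5076 0.0332 0.1396] [0.4935 0.0232 0.1181] [0.5163 0.0488 0.1558] uv 311.5 162.7
scene 104 [0.5113 0.0453 0.1406] [0.4986 0.0361 0.1187] [0.5201 0.0589 0.156 ] uv 315.5 161.1
top 72 [0.4991 0.0408 0.1496] [0.4891 0.0298 0.1217] [0.5125 0.0511 0.158 ] uv 301.8 225.7grip.py:6: RuntimeWarning: Mean of empty slice.
  q=p[m];print(n,m.sum(),q.mean(0).round(4),q.min(0).round(4),q.max(0).round(4),"uv",u[m].mean().round(1),v[m].mean().round(1))
  ret = um.true_divide(
Traceback (most recent call last):
  File "grip.py", line 6, in grip
    q=p[m];print(n,m.sum(),q.mean(0).round(4),q.min(0).round(4),q.max(0).round(4),"uv",u[m].mean().round(1),v[m].mean().round(1))
                                              ~~~~~^^^
ValueError: zero-size array to reduction operation minimum which has no identity
```

The lever flip carried the handle 12 mm clockwise (θ≈0.42). I'm shifting 13 mm, turning 6°, lowering around the grip and closing.

>>> move_arm --increments '[[[0.55,-0.0135,0.0015,0,6],[0.55,0,0,0.02,0],[0.55,0,0,0.02,0],[0.55,0,0,0.018,0],[0.55,0,0,0.012,0]]]'

```text
time_s: 9.43
tool_pos: [0.5016, 0.0486, 0.0824]
ee_rot: [-0.001, -0.574, 0.819, 0.001]
wrist_force: [-0.2, 0.1, 0.1]
width: 0.551
```

>>> move_arm --increments '[[[0.22,0,0,0,0],[0.1,0,0,0,0],[0.1,0,0,0,0],[0.1,0,0,0,0]]]'

```text
time_s: 9.93
tool_pos: [0.5034, 0.049, 0.0857]
ee_rot: [0.001, -0.574, 0.819, -0.0]
wrist_force: [0.9, 0.9, 2.2]
width: 0.247
```

>>> move_arm --increments '[[[0.1,0.0167,-0.0012,0,-8],[0.1,0.0167,-0.0012,0,-8],[0.1,0.0167,-0.0012,0,-8]]]'

```text
time_s: 10.3
tool_pos: [0.4975, -0.001, 0.0858]
ee_rot: [-0.002, 0.733, -0.68, 0.002]
wrist_force: [6.4, 1.1, -2.4]
width: 0.249
```

>>> move_arm --increments '[[[0.1,0.0167,-0.0012,0,-8],[0.1,0.0167,-0.0012,0,-8]]]'

```text
time_s: 10.55
tool_pos: [0.505, -0.0334, 0.0858]
ee_rot: [-0.002, 0.821, -0.571, 0.002]
wrist_force: [7.0, 3.5, -4.0]
width: 0.249
```

>>> move_arm --increments '[[[0.1,0.0167,-0.0025,0,-8],[0.1,0.0167,-0.0022,0,-8],[0.1,0,0,0,0]]]'

```text
time_s: 10.92
tool_pos: [0.5215, -0.0636, 0.0857]
ee_rot: [0.001, 0.891, -0.454, 0.001]
wrist_force: [-2.4, -5.4, 3.9]
width: 0.243
```

```bash
cat > st.py <<'E'
from h import *
F=[];
for i in range(1):
    s=arm.get_state()
t=s["tool_pos"];hub=np.array([.617,.008]);r=t[:2]-hub;R=np.hypot(*r);n=r/R;cw=np.array([n[1],-n[0]])
f=s["wrist_force"]
th=np.arctan2(r[1],-r[0])+.078
q=s["ee_rot"];yaw=2*np.arctan2(q[2],q[1]);
print("t",s["time_s"],"theta",th.round(4),"R",R.round(4),"Ftan(cw+)",(f[:2]@cw).round(2),"Frad",(f[:2]@n).round(2),"Fz",f[2].round(2),"toolturn-th deg",np.rad2deg(np.arctan2(np.sin(-yaw-th),np.cos(-yaw-th))).round(2),"w",s["width"].round(3))
E
python3 st.py
```

```text
Traceback (most recent call last):
  File "st.py", line 9, in <module>
    print("t",s["time_s"],"theta",th.round(4),"R",R.round(4),"Ftan(cw+)",(f[:2]@cw).round(2),"Frad",(f[:2]@n).round(2),"Fz",f[2].round(2),"toolturn-th deg",np.rad2deg(np.arctan2(np.sin(-yaw-th),np.cos(-yaw-th))).round(2),"w",s["width"].round(3))
                                                                                                                                                                                                                                 ^^^^^^^^^^^^^^^^
AttributeError: 'float' object has no attribute 'round'
```

>>> move_arm --increments '[[[0.1,0.0063,0.001,0,-3],[0.1,0,0,0,0],[0.1,0,0,0,0]]]'

```text
time_s: 11.3
tool_pos: [0.5248, -0.0675, 0.0857]
ee_rot: [-0.0, 0.903, -0.431, 0.001]
wrist_force: [2.6, -2.6, 3.3]
width: 0.25
```

```bash
sed -i 's/,"w",s\["width"\].round(3)/,"w",round(s["width"],3)/' st.py; python3 st.py
```

```text
t 11.3 theta -0.6081 R 0.1192 Ftan(cw+) -3.63 Frad -0.39 Fz 3.27 toolturn-th deg 85.85 w 0.25
```

```bash
cat > pad.py <<'E'
from h import *
def cl(p):
    a=.078;d=np.asarray(p)[...,:2]-[.6211,-.0806];return np.stack([d@[np.cos(a),np.sin(a)],d@[-np.sin(a),np.cos(a)]],-1)
def run(im,D,n):
    c=arm.camera_params(n);K=c["mtx"];E=c["extrinsics"]
    v,u=np.mgrid[:400,:640];p=(np.stack([(u-K[0,2])/K[0,0]*D,-(v-K[1,2])/K[1,1]*D,-D,np.ones_like(D)],-1)@E.T)[...,:3]
    q=cl(p);
    m=(abs(q[...,0])<.03)&(q[...,1]<.06)&(q[...,1]>-.15)
    for lo in np.arange(-.15,.06,.006):
        k=m&(q[...,1]>=lo)&(q[...,1]<lo+.006)&(p[...,2]>.03)
        if k.any():print(n,round(lo,3),"zmax",np.percentile(p[k][:,2],90).round(3),"bright",int(im[k].mean()),k.sum())
if __name__=="__main__":
    run(cv2.imread("pics/top0.png"),np.load("top0.npy"),"top")
E
python3 pad.py
```

```text
top -0.138 zmax 0.077 bright 123 1
top -0.132 zmax 0.085 bright 124 38
top -0.126 zmax 0.085 bright 130 40
top -0.12 zmax 0.084 bright 130 40
top -0.114 zmax 0.083 bright 76 46
top -0.108 zmax 0.075 bright 14 53
top -0.096 zmax 0.122 bright 47 10
top -0.09 zmax 0.123 bright 63 36
top -0.084 zmax 0.124 bright 56 41
top -0.078 zmax 0.123 bright 54 44
top -0.072 zmax 0.124 bright 55 47
top -0.066 zmax 0.123 bright 54 45
top -0.06 zmax 0.125 bright 53 49
top -0.054 zmax 0.125 bright 53 49
top -0.048 zmax 0.123 bright 51 50
top -0.042 zmax 0.123 bright 47 54
top -0.036 zmax 0.123 bright 43 55
top -0.03 zmax 0.095 bright 48 40
top -0.018 zmax 0.08 bright 65 18
top -0.012 zmax 0.08 bright 34 55
top -0.006 zmax 0.056 bright 89 14
top 0.0 zmax 0.076 bright 106 16
top 0.006 zmax 0.082 bright 125 40
top 0.012 zmax 0.082 bright 128 38
top 0.018 zmax 0.081 bright 88 44
top 0.024 zmax 0.047 bright 44 13
top 0.03 zmax 0.049 bright 46 14
top 0.036 zmax 0.05 bright 50 14
top 0.042 zmax 0.052 bright 53 14
top 0.048 zmax 0.11 bright 83 19
top 0.054 zmax 0.113 bright 106 41
```

>>> move_arm --increments '[[[0.1,-0.0167,-0.0012,0,8],[0.1,-0.0167,-0.0012,0,8],[0.1,0,0,0,0]]]'

```text
time_s: 11.68
tool_pos: [0.507, -0.0387, 0.0857]
ee_rot: [0.0, 0.835, -0.551, 0.001]
wrist_force: [1.7, -4.8, 4.5]
width: 0.25
```

```bash
python3 st.py
```

```text
t 11.675 theta -0.3238 R 0.1195 Ftan(cw+) -5.1 Frad 0.33 Fz 4.47 toolturn-th deg 85.41 w 0.25
```

>>> move_arm --increments '[[[0.1,-0.0167,-0.0012,0,8],[0.1,-0.0167,-0.0012,0,8],[0.1,-0.0167,-0.0012,0,8]]]'

```text
time_s: 12.05
tool_pos: [0.4967, 0.0095, 0.0857]
ee_rot: [-0.001, -0.7, 0.714, -0.001]
wrist_force: [-1.2, -5.8, 6.6]
width: 0.25
```

```bash
python3 st.py
```

```text
t 12.05 theta 0.0903 R 0.1203 Ftan(cw+) -5.79 Frad 1.1 Fz 6.57 toolturn-th deg 85.9 w 0.25
```

>>> move_arm --increments '[[[0.1,-0.0167,-0.0012,0,8],[0.1,-0.0167,-0.0012,0,8],[0.1,-0.0167,-0.0012,0,8]]]'

```text
time_s: 12.42
tool_pos: [0.507, 0.0589, 0.0857]
ee_rot: [-0.002, -0.537, 0.844, 0.001]
wrist_force: [-4.9, -4.6, 10.7]
width: 0.247
```

```bash
python3 st.py
```

```text
t 12.425 theta 0.5112 R 0.1212 Ftan(cw+) -6.26 Frad 2.52 Fz 10.66 toolturn-th deg 85.77 w 0.247
```

>>> move_arm --increments '[[[0.1,-0.0115,-0.001,0,5.5],[0.1,0,0,0,0]]]'

```text
time_s: 12.68
tool_pos: [0.5124, 0.0699, 0.0857]
ee_rot: [-0.002, -0.498, 0.867, 0.002]
wrist_force: [-8.5, 0.1, 12.9]
width: 0.248
```

```bash
python3 st.py; python3 - <<'E'
from pad import *
run(*arm.get_image("top"),"top")
E
```

```text
t 12.675 theta 0.6123 R 0.1215 Ftan(cw+) -4.24 Frad 7.42 Fz 12.87 toolturn-th deg 85.24 w 0.248
top -0.138 zmax 0.078 bright 125 2
top -0.132 zmax 0.085 bright 125 36
top -0.126 zmax 0.084 bright 131 41
top -0.12 zmax 0.084 bright 132 38
top -0.114 zmax 0.082 bright 78 47
top -0.108 zmax 0.079 bright 18 54
top -0.102 zmax 0.075 bright 43 1
top -0.096 zmax 0.125 bright 52 26
top -0.09 zmax 0.124 bright 60 42
top -0.084 zmax 0.124 bright 55 45
top -0.078 zmax 0.126 bright 55 45
top -0.072 zmax 0.124 bright 55 45
top -0.066 zmax 0.124 bright 55 47
top -0.06 zmax 0.125 bright 53 45
top -0.054 zmax 0.124 bright 53 49
top -0.048 zmax 0.124 bright 50 53
top -0.042 zmax 0.123 bright 46 60
top -0.036 zmax 0.123 bright 33 47
top -0.03 zmax 0.081 bright 24 36
top -0.024 zmax 0.079 bright 35 57
top -0.018 zmax 0.057 bright 99 11
top -0.012 zmax 0.08 bright 117 20
top -0.006 zmax 0.083 bright 129 39
top 0.0 zmax 0.083 bright 124 41
top 0.006 zmax 0.08 bright 76 40
top 0.012 zmax 0.049 bright 51 13
top 0.018 zmax 0.05 bright 45 13
top 0.024 zmax 0.049 bright 45 12
top 0.03 zmax 0.049 bright 51 15
top 0.036 zmax 0.047 bright 57 14
top 0.042 zmax 0.049 bright 58 14
top 0.048 zmax 0.112 bright 85 19
top 0.054 zmax 0.113 bright 105 41
```

>>> move_arm --increments '[[[0.1,0.0167,-0.003,-0.002,-8],[0.1,0.0167,-0.0012,0,-8],[0.1,0.0167,-0.0012,0,-8],[0.1,0.0167,-0.0012,0,-8],[0.1,0.0167,-0.0012,0,-8]]]'

```text
time_s: 13.35
tool_pos: [0.4987, -0.0125, 0.0858]
ee_rot: [0.001, 0.766, -0.643, -0.003]
wrist_force: [-1.5, 0.2, 1.2]
width: 0.25
```

```bash
python3 st.py
```

```text
t 13.35 theta -0.0934 R 0.1201 Ftan(cw+) 0.47 Frad 1.44 Fz 1.23 toolturn-th deg 85.42 w 0.25
```

>>> move_arm --increments '[[[0.1,0.0167,-0.0012,0,-8],[0.1,0.0167,-0.0012,0,-8],[0.1,0.0167,-0.0012,0,-8],[0.1,0.0105,-0.0005,0,-5],[0.1,0,0,0,0]]]'

```text
time_s: 13.98
tool_pos: [0.5248, -0.0678, 0.0858]
ee_rot: [0.0, 0.901, -0.434, -0.001]
wrist_force: [0.4, -1.6, -0.6]
width: 0.243
```

```bash
python3 st.py
```

```text
t 13.975 theta -0.6098 R 0.1193 Ftan(cw+) -1.45 Frad 0.72 Fz -0.55 toolturn-th deg 86.38 w 0.243
```

Free-wheels at about 1 N. Second stroke.

>>> move_arm --increments '[[[0.1,-0.0167,-0.0012,0,8],[0.1,-0.0167,-0.0012,0,8],[0.1,-0.0167,-0.0012,0,8]]]'

```text
time_s: 14.35
tool_pos: [0.5012, -0.0234, 0.0857]
ee_rot: [0.002, 0.79, -0.613, -0.001]
wrist_force: [-0.3, -5.6, 0.1]
width: 0.245
```

```bash
python3 st.py
```

```text
t 14.35 theta -0.1871 R 0.12 Ftan(cw+) -5.37 Frad 1.73 Fz 0.09 toolturn-th deg 86.39 w 0.245
```

>>> move_arm --increments '[[[0.1,-0.0125,-0.0007,0,6],[0.1,-0.0125,-0.0007,0,6],[0.1,0,0,0,0]]]'

```text
time_s: 14.72
tool_pos: [0.4968, 0.0022, 0.0857]
ee_rot: [0.003, 0.723, -0.691, -0.002]
wrist_force: [-6.3, -3.4, 3.9]
width: 0.248
```

```bash
python3 st.py;  python3 - <<'E'
from pad import *
run(*arm.get_image("top"),"top")
E
```

```text
t 14.725 theta 0.0297 R 0.1204 Ftan(cw+) -3.04 Frad 6.43 Fz 3.89 toolturn-th deg 85.7 w 0.248
top -0.132 zmax 0.084 bright 124 36
top -0.126 zmax 0.086 bright 130 43
top -0.12 zmax 0.084 bright 130 41
top -0.114 zmax 0.083 bright 79 45
top -0.108 zmax 0.079 bright 23 27
top -0.102 zmax 0.123 bright 43 23
top -0.096 zmax 0.124 bright 53 39
top -0.09 zmax 0.125 bright 55 44
top -0.084 zmax 0.125 bright 54 49
top -0.078 zmax 0.124 bright 55 45
top -0.072 zmax 0.124 bright 54 44
top -0.066 zmax 0.124 bright 54 49
top -0.06 zmax 0.124 bright 51 46
top -0.054 zmax 0.123 bright 48 54
top -0.048 zmax 0.122 bright 44 58
top -0.042 zmax 0.12 bright 35 46
top -0.036 zmax 0.084 bright 26 39
top -0.03 zmax 0.081 bright 28 55
top -0.024 zmax 0.057 bright 90 14
top -0.018 zmax 0.08 bright 116 18
top -0.012 zmax 0.083 bright 127 41
top -0.006 zmax 0.082 bright 124 41
top 0.0 zmax 0.079 bright 76 39
top 0.006 zmax 0.05 bright 48 13
top 0.012 zmax 0.05 bright 54 7
top 0.018 zmax 0.048 bright 28 7
top 0.024 zmax 0.05 bright 28 6
top 0.03 zmax 0.049 bright 26 11
top 0.036 zmax 0.05 bright 31 8
top 0.042 zmax 0.049 bright 32 8
top 0.048 zmax 0.11 bright 67 13
top 0.054 zmax 0.112 bright 85 27
```

>>> move_arm --increments '[[[0.1,-0.0063,-0.0018,0,3],[0.1,-0.0063,-0.0002,0,3]]]'

```text
time_s: 15.02
tool_pos: [0.4965, 0.0134, 0.0857]
ee_rot: [-0.005, -0.685, 0.728, 0.003]
wrist_force: [-14.2, -7.2, 9.5]
width: 0.244
```

```bash
python3 st.py
```

```text
t 15.025 theta 0.1229 R 0.1206 Ftan(cw+) -7.78 Frad 13.84 Fz 9.46 toolturn-th deg 86.48 w 0.244
```

>>> move_arm --increments '[[[0.1,-0.0063,-0.0002,0,3],[0.1,-0.0063,-0.0002,0,3]]]'

```text
time_s: 15.28
tool_pos: [0.4975, 0.026, 0.0857]
ee_rot: [-0.006, -0.646, 0.763, 0.003]
wrist_force: [-16.0, -7.4, 10.1]
width: 0.245
```

```bash
python3 st.py
```

```text
t 15.275 theta 0.2273 R 0.1208 Ftan(cw+) -9.74 Frad 14.74 Fz 10.06 toolturn-th deg 86.5 w 0.245
```

>>> move_arm --increments '[[[0.1,0,0.003,-0.002,0],[0.1,0,0,0,0]]]'

```text
time_s: 15.52
tool_pos: [0.4979, 0.0262, 0.0858]
ee_rot: [-0.002, -0.647, 0.763, -0.0]
wrist_force: [2.8, -8.5, -8.4]
width: 0.249
```

```bash
python3 st.py;  python3 - <<'E'
from pad import *
im,D=arm.get_image("top")
run(im,D,"top")
cv2.imwrite("pics/f.png",cv2.resize(im[160:240,280:400],None,fx=6,fy=6,interpolation=cv2.INTER_CUBIC))
E
python3 st.py
```

```text
t 15.525 theta 0.23 R 0.1205 Ftan(cw+) -7.98 Frad -4.07 Fz -8.41 toolturn-th deg 86.26 w 0.249
top -0.138 zmax 0.073 bright 124 1
top -0.132 zmax 0.083 bright 125 38
top -0.126 zmax 0.084 bright 131 38
top -0.12 zmax 0.084 bright 130 41
top -0.114 zmax 0.084 bright 80 45
top -0.108 zmax 0.079 bright 22 27
top -0.102 zmax 0.123 bright 45 23
top -0.096 zmax 0.124 bright 54 43
top -0.09 zmax 0.124 bright 55 44
top -0.084 zmax 0.124 bright 56 47
top -0.078 zmax 0.124 bright 53 46
top -0.072 zmax 0.125 bright 54 50
top -0.066 zmax 0.125 bright 54 45
top -0.06 zmax 0.124 bright 51 49
top -0.054 zmax 0.123 bright 49 54
top -0.048 zmax 0.123 bright 45 54
top -0.042 zmax 0.12 bright 36 49
top -0.036 zmax 0.08 bright 26 41
top -0.03 zmax 0.079 bright 31 55
top -0.024 zmax 0.056 bright 94 11
top -0.018 zmax 0.082 bright 118 28
top -0.012 zmax 0.082 bright 129 40
top -0.006 zmax 0.084 bright 111 46
top 0.0 zmax 0.071 bright 61 29
top 0.006 zmax 0.049 bright 48 15
top 0.012 zmax 0.048 bright 51 13
top 0.018 zmax 0.048 bright 45 13
top 0.024 zmax 0.049 bright 49 13
top 0.03 zmax 0.049 bright 55 13
top 0.036 zmax 0.05 bright 54 15
top 0.042 zmax 0.049 bright 38 13
top 0.048 zmax 0.112 bright 74 9
top 0.054 zmax 0.113 bright 89 22
t 15.575 theta 0.2299 R 0.1205 Ftan(cw+) -7.15 Frad -3.97 Fz -8.17 toolturn-th deg 86.28 w 0.247
```

View pics/f.png

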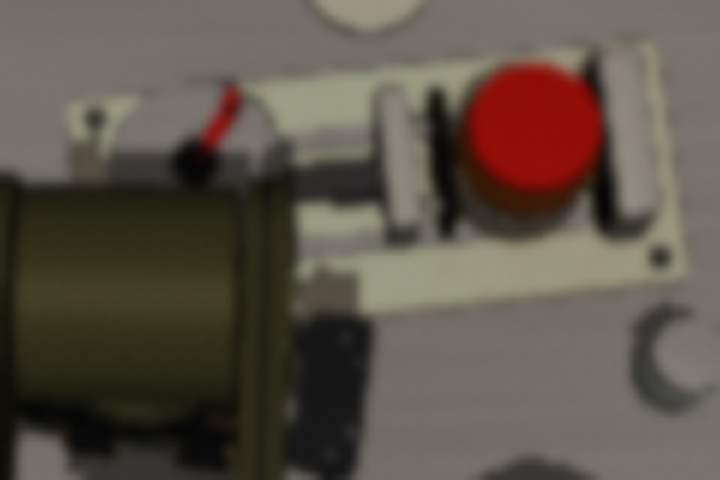

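The jar sits against both jaws, with the lever tab at (232,98) on tighten. Handle force rose from about 6 to 9.7 N moving (7–8 N stopped), roughly 35–40 N of squeeze, so I'm releasing the grip.

>>> move_arm --increments '[[[0.1,0.002,0,0.001,0],[0.25,0,0,0,0],[0.4,0,0,0,0],[0.55,0,0,0,0],[0.55,0,0,0,0]]]'

```text
time_s: 16.2
tool_pos: [0.4996, 0.0261, 0.0878]
ee_rot: [0.0, -0.647, 0.763, 0.0]
wrist_force: [0.1, -0.4, 0.5]
width: 0.505
```

>>> move_arm --increments '[[[0.55,0,0,-0.025,0],[0.55,0,0,-0.035,0],[0.55,0,0,-0.045,0],[0.55,0,0,-0.045,0],[0.55,0,0,0,0]]]'

```text
time_s: 16.82
tool_pos: [0.5026, 0.0262, 0.2439]
ee_rot: [0.004, -0.647, 0.763, -0.003]
wrist_force: [0.9, 0.3, 0.0]
width: 0.545
```

>>> move_arm --increments '[[[0.55,0,0.05,0,0],[0.55,0,0.05,0,0],[0.55,0,0.05,0,0],[0.55,0,0,0,0]]]'

```text
time_s: 17.32
tool_pos: [0.35, 0.0509, 0.2375]
ee_rot: [0.001, -0.647, 0.762, -0.0]
wrist_force: [0.1, -0.4, 0.8]
width: 0.551
```

```bash
python3 - <<'E'
from pad import *
im,D=arm.get_image("top");i2,_=arm.get_image("scene");print(arm.get_state()["wrist_force"])
run(im,D,"top")
a=cv2.resize(im[160:240,280:400],None,fx=4,fy=4,interpolation=cv2.INTER_CUBIC);b=cv2.resize(i2[140:285,235:375],None,fx=2.2,fy=2.2069,interpolation=cv2.INTER_CUBIC)[:320]
b=cv2.resize(b,(308,320));cv2.imwrite("pics/g.png",np.hstack([a,b]))
E
```

```text
[-0.33446976  0.50908555  0.04378471]
top -0.138 zmax 0.076 bright 121 2
top -0.132 zmax 0.083 bright 122 36
top -0.126 zmax 0.084 bright 128 43
top -0.12 zmax 0.083 bright 127 42
top -0.114 zmax 0.083 bright 76 44
top -0.108 zmax 0.079 bright 21 25
top -0.102 zmax 0.124 bright 44 22
top -0.096 zmax 0.124 bright 52 44
top -0.09 zmax 0.124 bright 54 47
top -0.084 zmax 0.125 bright 53 44
top -0.078 zmax 0.125 bright 53 44
top -0.072 zmax 0.124 bright 53 47
top -0.066 zmax 0.125 bright 52 49
top -0.06 zmax 0.125 bright 50 50
top -0.054 zmax 0.124 bright 48 54
top -0.048 zmax 0.124 bright 43 53
top -0.042 zmax 0.122 bright 36 49
top -0.036 zmax 0.08 bright 24 42
top -0.03 zmax 0.079 bright 32 54
top -0.024 zmax 0.056 bright 92 11
top -0.018 zmax 0.082 bright 116 24
top -0.012 zmax 0.082 bright 126 40
top -0.006 zmax 0.082 bright 110 45
top 0.0 zmax 0.07 bright 60 30
top 0.006 zmax 0.05 bright 47 14
top 0.012 zmax 0.048 bright 49 14
top 0.018 zmax 0.049 bright 43 11
top 0.024 zmax 0.05 bright 48 14
top 0.03 zmax 0.048 bright 54 14
top 0.036 zmax 0.05 bright 55 14
top 0.042 zmax 0.05 bright 56 14
top 0.048 zmax 0.111 bright 82 19
top 0.054 zmax 0.112 bright 104 44
```

View pics/g.png

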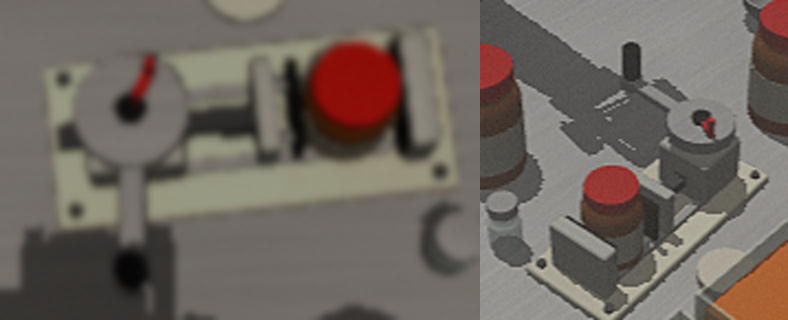

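```bash
python3 - <<'E'
from pad import *
from scipy.optimize import brentq
frames=np.mean([arm.get_image("top")[0].astype(float).mean(-1) for _ in range(8)],0)
o=cv2.imread("pics/top0.png").astype(float).mean(-1)
a=.078;ex=np.array([np.cos(a),np.sin(a)]);ey=np.array([-np.sin(a),np.cos(a)])
ys=np.arange(-.06,.045,.0005);xs=np.arange(-.015,.02,.001)
def prof(img):
    U=np.zeros((len(xs),len(ys)),np.float32);V=U.copy()
    for i,x in enumerate(xs):
        for j,y in enumerate(ys):
            p=np.array([.6211,-.0806])+x*ex+y*ey;U[i,j],V[i,j]=pix("top",(*p,.082))
    return cv2.remap(img.astype(np.float32),U,V,cv2.INTER_CUBIC).mean(0)
A=prof(o);B=prof(frames)
for n,P_ in(("orig",A),("now",B)):
    print(n,[f"{y*1000:.0f}:{v:.0f}" for y,v in zip(ys[::3],P_[::3])])
# crossings at level
for n,P_ in(("orig",A),("now",B)):
    for L in(60,80,100):
        k=np.where((P_[:-1]-L)*(P_[1:]-L)<0)[0]
        print(n,L,[round(1e3*(ys[i]+.0005*(L-P_[i])/(P_[i+1]-P_[i])),2) for i in k])
# grip position
import grip;grip.grip(*arm.get_image("top"),"top")
E
```

```text
Traceback (most recent call last):
  File "h.py", line 9, in pix
    c=arm.camera_params(name);K=np.array(c["mtx"]);E=np.array(c["extrinsics"])
ValueError: time passes only in moves, steps and waits
```

```bash
sed -i 's/^from bench import arm/from bench import arm\nimport functools\ncp=functools.lru_cache(arm.camera_params)/; s/c=arm.camera_params(name)/c=cp(name)/' h.py; python3 - <<'E'
from pad import *
im=[arm.get_image("top") for _ in range(8)]
frames=np.mean([i[0].astype(float).mean(-1) for i in im],0)
o=cv2.imread("pics/top0.png").astype(float).mean(-1)
a=.078;ex=np.array([np.cos(a),np.sin(a)]);ey=np.array([-np.sin(a),np.cos(a)])
ys=np.arange(-.06,.045,.0005);xs=np.arange(-.015,.02,.001)
M=np.array([[pix("top",(*(np.array([.6211,-.0806])+x*ex+y*ey),.082)) for y in ys] for x in xs]).astype(np.float32)
prof=lambda g:cv2.remap(g.astype(np.float32),M[...,0].copy(),M[...,1].copy(),cv2.INTER_CUBIC).mean(0)
for n,P_ in(("orig",prof(o)),("now",prof(frames))):
    print(n,*[f"{y*1000:.0f}:{v:.0f}" for y,v in zip(ys[::4],P_[::4])])
    for L in(50,70,90,110):
        k=np.where((P_[:-1]-L)*(P_[1:]-L)<0)[0]
        print(L,[float(round(1e3*(ys[i]+.0005*(L-P_[i])/(P_[i+1]-P_[i])),2)) for i in k])
import grip;grip.grip(*im[0],"top")
E
```

```text
orig -60:56 -58:56 -56:56 -54:56 -52:55 -50:55 -48:55 -46:54 -44:53 -42:51 -40:49 -38:46 -36:42 -34:36 -32:33 -30:35 -28:42 -26:54 -24:67 -22:84 -20:102 -18:112 -16:104 -14:79 -12:48 -10:24 -8:18 -6:34 -4:63 -2:94 0:115 2:122 4:121 6:120 8:123 10:128 12:131 14:132 16:129 18:118 20:98 22:76 24:63 26:65 28:71 30:74 32:75 34:77 36:78 38:80 40:80 42:80 44:79
50 [-40.78, -26.63, -12.11, -4.85]
70 [-23.62, -13.42, -3.56, 22.74, 27.81]
90 [-21.32, -14.79, -2.28, 20.72]
110 [-18.62, -17.01, -0.56, 18.94]
now -60:54 -58:54 -56:53 -54:52 -52:51 -50:49 -48:45 -46:41 -44:36 -42:32 -40:32 -38:33 -36:32 -34:27 -32:20 -30:13 -28:12 -26:19 -24:38 -22:65 -20:92 -18:108 -16:115 -14:119 -12:124 -10:128 -8:130 -6:129 -4:123 -2:107 0:84 2:65 4:59 6:66 8:73 10:76 12:77 14:78 16:77 18:77 20:76 22:76 24:75 26:75 28:75 30:75 32:76 34:78 36:79 38:81 40:81 42:80 44:80
50 [-51.21, -23.08]
70 [-21.65, 1.34, 7.1]
90 [-20.13, -0.48]
110 [-17.67, -2.27]
top 69 [0.4952 0.0127 0.1505] [0.4856 0.0021 0.1198] [0.5081 0.024  0.1576] uv 312.2 226.7
```

```bash
python3 -c "
from bench import arm
print(arm.get_state()['joint_velocities'].round(3)); print(arm.finish_job())"
```

```text
[ 0.001 -0.004  0.001  0.    -0.001  0.001]
the job is handed in; nothing more can be done
None
```

The jar is clamped and the job is handed in, at about 19 s on the robot's clock. No verdict was reported.

**What I did**
- **Lever:** I flipped it to tighten with the shut fingers. The first push passed over the tab because the real fingertips were about 30 mm higher than the reported TCP. I lowered the tool and pushed until the force rose to 8 N at the stop. This also carried the handle about 12 mm clockwise.
- **Handle:** I swung it anticlockwise to about -0.61 rad, free-wheeling at about 1 N. Two clockwise strokes drove the jaw at about 6 N, and the felt force then rose to 9.7 N moving and 7–8 N stopped. I released the grip there.

**Last checks**
- The lever tab still stands on tighten.
- The jar stands upright against both jaws and did not shift on release.
- The moving jaw kept its position to within about 0.3 mm after release.
- The gripper is clear, with wrist force near zero.
- In the last pictures of the clamp area, the shaker and spare lid show no visible shift. I did not measure the other bystanders.

**What disagreed**
- **Squeeze estimate:** the handle force suggests about 35–40 N. The spring compression seen in the image, about 3 mm, would mean about 60 N. That is a coarse, sub-pixel reading, and the spindle should hold no more than about 45 N. Both are well above 12 N and below 80 N.
- **Handle after release:** it ended about 0.14 rad further anticlockwise than where I let go. I took this as harmless free-wheeling because the jaw itself did not move.

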